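# Load the resist bottles and start the crate's clamp screw

## Robot

A 6-joint arm with a two-finger parallel gripper is mounted at the origin on the work surface. World frame = base frame: x ahead of the robot, y to its left, z up, the work surface at z = 0. Lengths are in m, angles in rad, forces in N, time in s.
With the tool pointing down it reaches from about 0.4 to 0.825 m from the base axis. Payload 7 kg.
Tool frame: the origin (TCP) lies at the very end of the fingers, on their centre line; the grasp point (between the pads) lies 19 mm behind it (arm.pinch_z is the z of the grasp point in the tool frame, in m); z points along the fingers, y is the direction in which the jaws open and shut (so a half turn about z gives the same grasp; the last joint's range is limited). The gripper opens to 88 mm and grips with 3 to 60 N. Pads are 19 mm wide; open, the fingers measure 130 mm over their backs; the gripper's body (78 mm by 193 mm) begins 47 mm behind the grasp point.
Start: joints at [-0.828, 0.359, 0.012, 0, -1.224, -0.288], TCP at [0.296, -0.606, 0.227] pointing down, gripper open.
Joint ranges: [-3.07, 3.07], [-1.43, 2.12], [-1.02, 1.25], [-3.03, 1.67], [-3.05, -0], [-3.03, 3.03]. Speed limits (rad/s): [2.39, 2.39, 3.01, 3.14, 3.14, 3.14].

## Interface

Orientations are given as [roll, pitch, yaw] about the fixed x, y, z axes, in that order (R = Rz(yaw) Ry(pitch) Rx(roll)).
In Python, from station import arm gives the robot as it stands.
- The arm moves only by the tool drive_tool, never from a script. Its argument "targets" is a list of rows, each a list of 6 numbers: the shift along the world's x, y, z in units of 0.04 m (1.0 is 0.04 m), then the turn, a rotation vector about the world's x, y, z in units of 6 degrees (1.0 is 6 degrees). In form: [[x, y, z, wx, wy, wz], ...]. A call has 1 to 5 rows; each row shifts and turns the commanded pose from where the row before left it; what a row does not reach is not made up. A row lasts 1/8 s, in which the tool goes at most 62.5 mm and 10.7 degrees, less where a joint would pass 70% of its speed; a pose out of reach is approached as far as the arm can. A call with a number of a shift or a turn outside -1 to 1 is refused whole. A call with a gripper value outside its range is refused whole. "claw" is the opening, from 0 (shut) to 1 (fully open), set as the call begins (left out, the last holds). The fingers move at their own pace and stop on an object; "newtons" is the grip in N (left out, the last holds). Time passes only in rows, so rows that do not move let the fingers close. It gives the time, the measured TCP pose, the force and the opening at its end, in the units of the state.
- arm.get_state(): the state, without advancing time (a new reading comes with each control period).
- arm.grab_frame(name): name is "side" or "top"; returns (picture, depth): 384x512x3 uint8, red, green, blue; 384x512 float32, m along the optical axis (not along the pixel's ray), 0 where there is no reading.
- arm.get_calibration(name): a dict with "mtx" (3x3 intrinsics, pixels), "origin" and "rotation" of the camera in the world. Camera axes: x right, y up, looking along -z (the intrinsics and any distortion apply to the point x, -y, -z); pixel columns grow to the right and rows downward; lengths in m; the calibration is good to about 2 mm. A picture is of the moment at which its call begins. get_calibration takes no time and is no camera call.
- arm.job_done(): hands the job in, once; it reports no verdict.
Trained networks look in the newest picture that a camera, given by its name, has taken for a name from the list of things; names that differ only in an ending like _2 or _b are one class to them, and where a whole thing is asked for, a point or a joint stands for the part that bears it (a point fixed in the world has none). Each returns a list of dicts, best first, with "score" (0 to 1); they miss things now and then, are a little off and sometimes report something else, mostly with a low value. They report only what shows in the picture. A call takes as long as a camera call.
- arm.search_frame(target, camera): "point" ([x, y, z] in m, in the coordinates of the camera as it stood for that picture, good to about 4 mm: the middle of the surface that is visible of it).
- arm.cut_out(target, camera): "pixels" (384x512 bool, what is visible of it).
- arm.landmark_of(target, camera): "point" ([x, y, z] in m, in the coordinates of the camera as it stood for that picture, good to about 4 mm: a listed point, or the origin of a listed thing).
The state is a dict: "t": time; "q": joint angles; "qd": joint speeds; "joint_efforts": joint torques, N m; "eef_pos": TCP position; "ee_rot": TCP orientation; "force": force on the tool from outside, world axes, zero at the start; "moment": the same for the moment, N m; "width": finger opening in m.
Only numpy, scipy, OpenCV 4.12 (cv2) and the standard library are available. Lean on these libraries where they do the work, as an engineer would, in place of code of your own. Each camera call takes 0.05 s, during which the arm holds its last target. There are 200 camera calls.

## Task

Set the two loose amber bottles gently down, upright, one in each empty (green-padded) cell of the white crate, leaving the blue bottles alone. Then, by its red crank handle, turn the crate's clamp screw backward (anticlockwise seen from above) until it drops with the start of its thread, and from there turn it forward (clockwise) one full turn. Finish while still gripping the red handle, keeping the screw started there.

Things in the scene. Friction and masses are not known exactly. Their poses are not given: they have to be found in the camera images.
- bottle_a_mid (a point): loose amber glass bottle with black cap, to be loaded; 48 mm diameter, 100 mm tall, straight-sided up to 72 mm, then a shoulder and a 32 mm cap; about 160 g. Point at its centre, half-way up (50 mm above its foot); z along the bottle
- bottle_b_mid (a point): the other loose amber bottle with black cap, same size, to be loaded; 48 mm diameter, 100 mm tall, straight-sided up to 72 mm, then a shoulder and a 32 mm cap; about 160 g. Point at its centre, half-way up (50 mm above its foot); z along the bottle
- pad_1: green square pad 62 x 62 x 4 mm lying fixed in one empty cell of the crate, at the cell's centre; the bottle stands on it. Origin at the centre of its underside; its top is 4 mm higher
- pad_2: the green pad of the other empty cell; same
- full_1_mid (a point): blue bottle with white cap already in a filled cell, same shape and size as the amber ones, point half-way up; leave it alone
- full_2_mid (a point): second blue bottle already in a filled cell; leave it alone
- crate: fixed steel base plate 180 (x) x 345 (y) x 12 mm carrying a white 2 x 2 crate, 157 mm square; walls 5 mm thick, their top 49 mm and the inner floor 17 mm above the bench; cells 71 mm square, pitch 76 mm. Origin on the bench under the crate's centre; y points along the plate to the clamp screw
- screw_axis (a point): the clamp screw's vertical axis at the top of its steel boss (52 mm diameter), 75 mm above the bench, 165 mm along +y from the crate's origin; z up
- crank_grip: red upright handle, 24 mm diameter, 44 mm tall, 45 mm out from the screw axis, centre (origin) about 156 mm above the bench; the crank arm is 14 mm below its foot. It revolves on its pin and floats 12 mm down, 35 mm up on a 150 N/m spring: gripped firmly and led round a level circle, wrist unturned, it lets the screw rise and drop by itself; the drop shifts the vertical force by 1.8 N
- screw (a joint): angle of the clamp screw and crank in rad; grows with clockwise (forward) turning seen from above, falls with anticlockwise (backward) turning. At 0 the crank points along the crate's +y. It starts within 0.5 of 0; friction about 0.03 N m
- screw_lift (a joint): how far the screw has sunk (m); 0 is the top. It rests by its weight (0.5 kg) on an 12 mm/turn thread, first at 0.0018 to 0.0091. Turned backward it rises to 0.0005, then drops to 0.0125, once a turn: the thread drop, met after 0.7 to 4.5 rad, hidden and varying. Forward from there it sinks 12 mm a turn, to 0.0245 after one turn; it stops at 0.033

How it is judged:
On the way, in this order (a step that is already met when the one before it is completed fails the run):
1. both amber bottles stand upright, released, one in each green-padded cell (((horizontal distance between bottle_a_mid and pad_1 below 0.018 m and height (world z) of bottle_a_mid between 0.06 and 0.08 m and angle between each of bottle_a_mid, bottle_b_mid's own z axis and vertical below 0.15 rad and contact force between each of bottle_a, bottle_b and the fingers below 0.2 N and horizontal distance between bottle_b_mid and pad_2 below 0.018 m and height (world z) of bottle_b_mid between 0.06 and 0.08 m) or (horizontal distance between bottle_a_mid and pad_2 below 0.018 m and height (world z) of bottle_a_mid between 0.06 and 0.08 m and angle between each of bottle_a_mid, bottle_b_mid's own z axis and vertical below 0.15 rad and contact force between each of bottle_a, bottle_b and the fingers below 0.2 N and horizontal distance between bottle_b_mid and pad_1 below 0.018 m and height (world z) of bottle_b_mid between 0.06 and 0.08 m))), for 0.2 s.
2. the screw has been turned backward until it dropped with the start of its thread (value of joint screw below -1 rad and value of joint screw_lift above 0.0108 m), for 0.05 s.
3. the screw has been turned forward from the drop, about one turn deep in the thread (value of joint screw_lift above 0.0205 m), for 0.1 s.
At the end, for the whole second after the job is handed in: both amber bottles stand upright (within 0.15 rad) and released, one in each green-padded cell; the screw is one turn (give or take about a quarter turn) forward of its thread drop, sunk 20.5 to 27.7 mm, at rest, and the fingers still grip the red crank handle with more than 3 N (((horizontal distance between bottle_a_mid and pad_1 below 0.018 m and height (world z) of bottle_a_mid between 0.06 and 0.08 m and angle between each of bottle_a_mid, bottle_b_mid's own z axis and vertical below 0.15 rad and contact force between each of bottle_a, bottle_b and the fingers below 0.2 N and horizontal distance between bottle_b_mid and pad_2 below 0.018 m and height (world z) of bottle_b_mid between 0.06 and 0.08 m) or (horizontal distance between bottle_a_mid and pad_2 below 0.018 m and height (world z) of bottle_a_mid between 0.06 and 0.08 m and angle between each of bottle_a_mid, bottle_b_mid's own z axis and vertical below 0.15 rad and contact force between each of bottle_a, bottle_b and the fingers below 0.2 N and horizontal distance between bottle_b_mid and pad_1 below 0.018 m and height (world z) of bottle_b_mid between 0.06 and 0.08 m)) and value of joint screw_lift between 0.0205 and 0.0277 m and velocity of joint screw between -0.3 and 0.3 rad/s and contact force between the fingers and crank_grip above 3 N); the arm keeps its last pose, push and grip.
It fails at once if a blue bottle already in the crate is shifted by more than 30 mm or tipped (distance of any of full_1_mid, full_2_mid from where it was at the start of the episode above 0.03 m or angle between any of full_1_mid, full_2_mid's own z axis and vertical above 0.35 rad).
It fails at once if an amber bottle is dropped (falls free of the fingers faster than 0.6 m/s, about 20 mm of fall) ((contact force between bottle_a and the fingers below 0.2 N and linear speed of bottle_a above 0.6 m/s) or (contact force between bottle_b and the fingers below 0.2 N and linear speed of bottle_b above 0.6 m/s)).
It also fails if it takes over 72 s, if anything falls off the work surface, if the arm or the gripper's body presses on something with over 40 N, if the wrist force passes 120 N, or if a joint passes its speed limit or range.

## Working session

There is one attempt and no reset: what is moved stays moved. The work goes in short steps, Python scripts to look and compute and a tool call to move; the robot and the scene stay as the last step left them, time stands still between calls to the robot, and variables do not carry over. Pictures are saved under pics/ and viewed, about 8 in all and at most 12, crops included, and the job is handed in when it is done.

Besides the shell and the picture viewer there is one more tool, called after "Emit:" by a JSON object that holds its "fn" and its "kwargs". drive_tool: Moves the arm, as the interface text tells. Shifts and turns lie within -1 to 1; 1 stands for 0.04 m of shift or 6 degrees of turn. Its arguments: {"type":"object","properties":{"targets":{"type":"array"},"claw":{"type":"number"},"newtons":{"type":"number"}},"required":["targets"]}

```bash
mkdir -p pics
cat > h.py <<'E'
import numpy as np, cv2
from station import arm
def w(cam,p):
    c=arm.get_calibration(cam); return np.array(c["rotation"])@np.array(p)+np.array(c["origin"])
def cloud(cam,d):
    c=arm.get_calibration(cam); K=np.array(c["mtx"]); v,u=np.mgrid[0:384,0:512]
    P=np.stack([(u-K[0,2])/K[0,0]*d,-(v-K[1,2])/K[1,1]*d,-d],-1)
    return P@np.array(c["rotation"]).T+np.array(c["origin"])
E
python3 - <<'E'
from h import *
np.set_printoptions(precision=4,suppress=True)
ims=[]
for cam in ("top","side"):
    im,d=arm.grab_frame(cam); np.save(f"{cam}.npy",d); np.save(f"{cam}_im.npy",im)
    cv2.imwrite(f"pics/{cam}0.png",im[:,:,::-1])
    print(cam,arm.get_calibration(cam))
    for n in ("bottle_a_mid","pad_1","full_1_mid","crate","screw_axis","crank_grip"):
        for r in arm.landmark_of(n,cam): print(n,round(r["score"],2),w(cam,r["point"]))
print(arm.get_state())
E
```

```text
top {'mtx': array([[360.3485,   0.    , 254.2595],
       [  0.    , 360.3485, 201.3821],
       [  0.    ,   0.    ,   1.    ]]), 'origin': array([ 0.4731, -0.0192,  0.9322]), 'rotation': array([ 0.0655, -0.0034, -1.5775])}
bottle_a_mid 0.79 [1.8804 1.3881 2.3394]
pad_1 0.77 [1.9131 1.4208 2.3721]
pad_1 0.58 [1.9252 1.4329 2.3843]
full_1_mid 0.8 [1.8404 1.3481 2.2994]
full_1_mid 0.3 [1.8968 1.4045 2.3558]
crate 0.88 [1.9489 1.4566 2.408 ]
screw_axis 0.55 [1.8132 1.3209 2.2722]
crank_grip 0.6 [1.6916 1.1993 2.1506]
side {'mtx': array([[386.5394,   0.    , 254.3817],
       [  0.    , 386.5394, 191.3361],
       [  0.    ,   0.    ,   1.    ]]), 'origin': array([0.3064, 0.6931, 0.6829]), 'rotation': array([ 0.9374, -0.0064, -2.8052])}
bottle_a_mid 0.71 [3.6919 4.0786 4.0684]
pad_1 0.69 [3.0084 3.3951 3.3849]
pad_1 0.56 [2.9977 3.3844 3.3742]
full_1_mid 0.76 [3.117  3.5037 3.4934]
crate 0.93 [3.1357 3.5223 3.5121]
screw_axis 0.73 [2.612  2.9987 2.9885]
crank_grip 0.8 [2.3578 2.7444 2.7342]
{'t': 0.7, 'q': array([-0.8279,  0.3586,  0.0119,  0.    , -1.2241, -0.2881]), 'qd': array([ 0.0001, -0.0012, -0.0005,  0.0019,  0.0004,  0.0008]), 'joint_efforts': array([  0.0004, -58.2165,  29.3248,   7.0013,   0.0126,  -0.0001]), 'eef_pos': array([ 0.2965, -0.6064,  0.2266]), 'ee_rot': array([-3.1415, -0.    , -2.6868]), 'force': array([ 0.4529, -0.1642,  0.8572]), 'moment': array([ 0.0066, -0.0076,  0.0241]), 'width': 0.0879745622880469}
```

The camera rotation is given as roll/pitch/yaw, so I'll convert it.

```bash
sed -i 's/np.array(c\["rotation"\])/Rm(c)/g' h.py; sed -i '2a from scipy.spatial.transform import Rotation\ndef Rm(c): return Rotation.from_euler("xyz",c["rotation"]).as_matrix()' h.py
python3 - <<'E'
from h import *
np.set_printoptions(precision=4,suppress=True)
ims=[]
for cam in ("top","side"):
    im,d=arm.grab_frame(cam); np.save(f"{cam}.npy",d)
    for n in ("bottle_a_mid","pad_1","full_1_mid","crate","screw_axis","crank_grip"):
        for r in arm.landmark_of(n,cam): print(cam,n,round(r["score"],2),w(cam,r["point"]))
    P=cloud(cam,d); np.save(f"{cam}_P.npy",P)
    for n in ("bottle_a_mid","crank_grip","pad_1"):
        for r in arm.cut_out(n,cam):
            m=r["pixels"]&(d>0); v,u=np.where(m); q=P[m]
            print(cam,n,'cut',round(r["score"],2),m.sum(),u.mean(),v.mean(),np.median(q,0),q.min(0),q.max(0))
E
```

```text
top bottle_a_mid 0.49 [ 0.5603 -0.0504  0.0636]
top pad_1 0.79 [0.4813 0.0271 0.0159]
top pad_1 0.76 [0.5594 0.0261 0.0165]
top full_1_mid 0.62 [ 0.4859 -0.0502  0.0712]
top crate 0.59 [ 0.5251 -0.0116 -0.0046]
top crank_grip 0.73 [0.5141 0.1973 0.1487]
top bottle_a_mid cut 0.76 419 355.05489260143196 228.66825775656324 [ 0.4624 -0.2589  0.0782] [ 0.4402 -0.2849  0.0033] [ 0.4861 -0.2456  0.1033]
top bottle_a_mid cut 0.22 570 235.61754385964912 220.67543859649123 [0.4848 0.0239 0.0205] [ 0.4531 -0.0042  0.0138] [0.514 0.057 0.025]
top crank_grip cut 0.44 7750 209.4076129032258 207.75006451612904 [0.5165 0.1082 0.0129] [ 0.4257 -0.1015 -0.0051] [0.6189 0.2543 0.1816]
top pad_1 cut 0.94 553 234.14647377938516 191.01808318264014 [0.5598 0.0286 0.0203] [ 0.5291 -0.002   0.0158] [0.5905 0.0593 0.0254]
top pad_1 cut 0.65 641 235.21840873634946 220.22932917316692 [0.4861 0.0263 0.0203] [ 0.4532 -0.0066  0.0124] [0.5169 0.0597 0.025 ]
top pad_1 cut 0.36 453 355.19867549668874 228.34878587196468 [ 0.4644 -0.2593  0.0769] [ 0.4394 -0.3168 -0.002 ] [ 0.4868 -0.2456  0.1033]
side bottle_a_mid 0.
[... 261 characters left out ...]
[0.512  0.2027 0.1543]
side bottle_a_mid cut 0.66 519 311.04431599229287 173.82080924855492 [ 0.4571 -0.2528  0.053 ] [ 0.4359 -0.413  -0.0041] [ 0.5059 -0.2405  0.1006]
side bottle_a_mid cut 0.5 7638 249.58457711442787 270.79929300864103 [0.5043 0.1596 0.0114] [ 0.4239 -0.1212 -0.0043] [0.6135 0.2513 0.1778]
side crank_grip cut 0.52 256 236.52734375 248.33203125 [0.5084 0.2079 0.1648] [0.4994 0.0642 0.0461] [0.5738 0.2133 0.1778]
side pad_1 cut 0.65 217 246.6820276497696 234.04147465437788 [0.5594 0.0172 0.0193] [ 0.5308 -0.0032  0.0162] [0.5881 0.0366 0.0232]
side pad_1 cut 0.58 258 275.68992248062017 240.7906976744186 [0.4827 0.0163 0.0194] [ 0.4533 -0.0114  0.0127] [0.5154 0.0648 0.049 ]
```

View pics/top0.png

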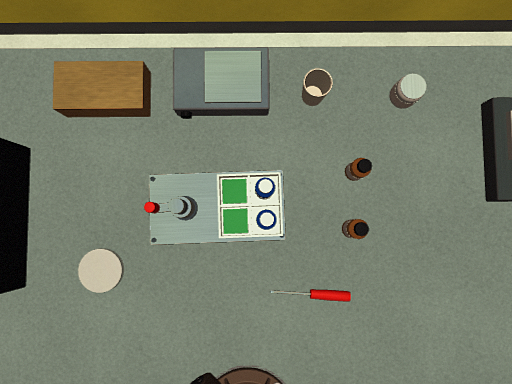

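View pics/side0.png

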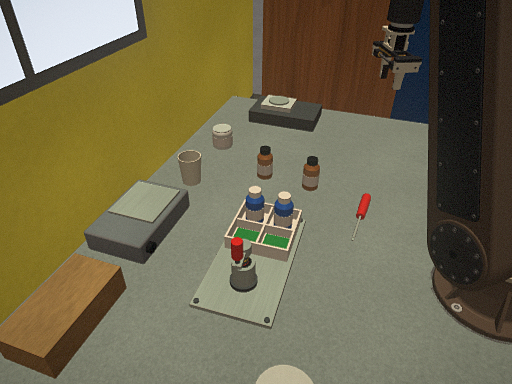

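Both pictures agree. In the top view the amber caps are at (361,166) and (359,229), the green pads at (234,191) and (235,220), and the red handle at (151,208). Next I'll refine these from depth.

Run:
```python
from h import *
np.set_printoptions(precision=4,suppress=True)
P=np.load("top_P.npy").reshape(-1,3); im=np.load("top_im.npy").reshape(-1,3).astype(int); S=np.load("side_P.npy").reshape(-1,3)
def box(Q,x,y,z):
    m=(Q[:,0]>x[0])&(Q[:,0]<x[1])&(Q[:,1]>y[0])&(Q[:,1]<y[1])&(Q[:,2]>z[0])&(Q[:,2]<z[1]); q=Q[m]
    print(len(q),'mid',(q.min(0)+q.max(0))/2,'mean',q.mean(0),'ext',np.ptp(q,axis=0)); return m
for nm,Q in (("top",P),("side",S)):
    print(nm)
    for x in ((.42,.52),(.57,.68)): box(Q,x,(-.36,-.2),(.094,.12)); box(Q,x,(-.36,-.2),(.02,.068))
    for x in ((.45,.52),(.52,.6)): box(Q,x,(-.1,0),(.1,.13))
    print('handle');box(Q,(.4,.62),(.1,.3),(.168,.19));print('boss');box(Q,(.4,.62),(.1,.25),(.06,.08));print('arm');box(Q,(.4,.62),(.1,.25),(.1,.135))
    print('walls');box(Q,(.4,.66),(-.13,.1),(.045,.053))
g=(im[:,1]>im[:,0]+50)&(im[:,1]>im[:,2]+30)&(abs(P[:,2]-.02)<.008)
for m in (P[:,0]<.521,P[:,0]>.521):
    q=P[g&m]; print('pad',len(q),(np.percentile(q,2,0)+np.percentile(q,98,0))/2,np.ptp(q,axis=0))
    r=cv2.minAreaRect((q[:,:2]*1000).astype(np.float32)); print(r)
```

```text
top
153 mid [ 0.4635 -0.2698  0.099 ] mean [ 0.4629 -0.2696  0.0995] ext [0.0299 0.0302 0.0086]
101 mid [ 0.463  -0.2558  0.0439] mean [ 0.4641 -0.2516  0.0455] ext [0.0472 0.0205 0.0475]
146 mid [ 0.6113 -0.2808  0.0991] mean [ 0.6108 -0.2808  0.0994] ext [0.0295 0.0306 0.0087]
118 mid [ 0.6093 -0.2733  0.0439] mean [ 0.6017 -0.2653  0.0449] ext [0.0453 0.0324 0.0478]
155 mid [ 0.4868 -0.0498  0.1105] mean [ 0.4864 -0.0498  0.116 ] ext [0.0322 0.0296 0.0203]
159 mid [ 0.562  -0.0471  0.11  ] mean [ 0.5617 -0.0477  0.1159] ext [0.0311 0.0317 0.0191]
handle
107 mid [0.5124 0.1983 0.1748] mean [0.5126 0.1973 0.1762] ext [0.0211 0.0231 0.0135]
boss
181 mid [0.5185 0.1521 0.0694] mean [0.5156 0.1436 0.0737] ext [0.0504 0.0483 0.0179]
arm
306 mid [0.518  0.1655 0.1178] mean [0.5166 0.1604 0.1227] ext [0.0338 0.0592 0.0246]
walls
583 mid [ 0.5239 -0.0107  0.0488] mean [ 0.5247 -0.0116  0.0481] ext [0.1596 0.1598 0.0076]
side
61 mid [ 0.4611 -0.2678  0.0976] mean [ 0.4607 -0.2664  0.0978] ext [0.0307 0.0318 0.0059]
220 mid [ 0.4606 -0.2583  0.0439] mean [ 0.4577 -0.251   0.044 ] ext [0.0481
[... 362 characters left out ...]
.0297 0.0327 0.0176]
handle
112 mid [0.511  0.2012 0.1729] mean [0.5102 0.2028 0.1744] ext [0.0219 0.0243 0.0097]
boss
230 mid [0.5157 0.1573 0.0699] mean [0.5063 0.1651 0.0705] ext [0.0503 0.0495 0.0198]
arm
253 mid [0.5104 0.1756 0.1184] mean [0.5073 0.1775 0.119 ] ext [0.024  0.0721 0.033 ]
walls
407 mid [ 0.5214 -0.0082  0.049 ] mean [0.5139 0.0017 0.0475] ext [0.1606 0.1633 0.0079]
pad 587 [0.4848 0.0255 0.0203] [0.0608 0.0611 0.0112]
((483.67999267578125, 26.50365447998047), (61.056949615478516, 60.73273849487305), 89.78042602539062)
pad 577 [0.5608 0.0275 0.0202] [0.0618 0.0612 0.0096]
((560.879150390625, 28.379051208496094), (61.99445724487305, 60.80998611450195), 2.9954137802124023)
```

Emit:
{"fn": "drive_tool", "kwargs": {"targets": [[0.414,0.843,-0.1,0,0,0.316],[0.414,0.843,-0.1,0,0,0.316],[0.414,0.843,-0.2,0,0,0.316],[0.414,0.843,-0.2,0,0,0.316],[0.414,0.843,-0.2,0,0,0.316]], "claw": 1, "newtons": 20}}

```text
t: 2.33
eef_pos: [0.3797, -0.4367, 0.1945]
ee_rot: [-3.141, 0.0, -2.52]
force: [0.1, -0.8, 0.1]
width: 0.0873
```

Emit:
{"fn": "drive_tool", "kwargs": {"targets": [[0.414,0.843,-0.3,0,0,0.316],[0.414,0.843,-0.3,0,0,0.316],[0.414,0.843,-0.3,0,0,0.316],[0.414,0.843,-0.3,0,0,0.316],[0.414,0.843,-0.2,0,0,0.316]]}}

```text
t: 2.95
eef_pos: [0.4625, -0.268, 0.1383]
ee_rot: [-3.142, 0.0, -2.355]
force: [-0.4, -0.3, 0.2]
width: 0.0875
```

Emit:
{"fn": "drive_tool", "kwargs": {"targets": [[0,0,0,0,0,0],[0,0,0,0,0,0]]}}

```text
t: 3.2
eef_pos: [0.4622, -0.2692, 0.1388]
ee_rot: [-3.141, 0.0, -2.355]
force: [0.9, 0.1, -0.3]
width: 0.0876
```

Emit:
{"fn": "drive_tool", "kwargs": {"targets": [[0,0,-0.6,0,0,0],[0,0,-0.6,0,0,0],[0,0,-0.6,0,0,0],[0,0,-0.4,0,0,0],[0,0,-0.25,0,0,0]]}}

```text
t: 3.82
eef_pos: [0.4616, -0.27, 0.04]
ee_rot: [3.141, -0.0, -2.357]
force: [-0.6, -0.2, 0.3]
width: 0.0878
```

Emit:
{"fn": "drive_tool", "kwargs": {"targets": [[0,0,0,0,0,0],[0,0,0,0,0,0],[0,0,0,0,0,0],[0,0,0,0,0,0],[0,0,0,0,0,0]], "claw": 0}}

```text
t: 4.45
eef_pos: [0.4624, -0.2692, 0.0409]
ee_rot: [-3.141, 0.0, -2.356]
force: [-0.1, 0.2, 1.2]
width: 0.0475
```

Emit:
{"fn": "drive_tool", "kwargs": {"targets": [[0,0,0,0,0,0],[0,0,0,0,0,0],[0,0,0,0,0,0]]}}

```text
t: 4.82
eef_pos: [0.4624, -0.2692, 0.0409]
ee_rot: [-3.141, 0.0, -2.356]
force: [-1.7, 1.3, 5.6]
width: 0.0475
```

Emit:
{"fn": "drive_tool", "kwargs": {"targets": [[0,0,0.4,0,0,0],[0,0,0.75,0,0,0],[0,0,0.9,0,0,0],[0,0,0.9,0,0,0],[0,0.4,0.8,0,0,0]]}}

```text
t: 5.45
eef_pos: [0.4617, -0.2533, 0.1912]
ee_rot: [3.141, -0.0, -2.357]
force: [0.8, 0.0, -1.4]
width: 0.0478
```

Emit:
{"fn": "drive_tool", "kwargs": {"targets": [[0.1,0.8,0,0,0,0],[0.1,0.9,0,0,0,0],[0.1,0.9,0,0,0,0],[0.1,0.9,0,0,0,0],[0.1,0.9,0,0,0,0]]}}

```text
t: 6.08
eef_pos: [0.4816, -0.076, 0.19]
ee_rot: [3.141, -0.001, -2.356]
force: [0.5, 0.5, -1.6]
width: 0.0475
```

Emit:
{"fn": "drive_tool", "kwargs": {"targets": [[0.05,0.9,0,0,0,0],[0,0.9,0,0,0,0],[0,0.5,0,0,0,0],[0,0.3,0,0,0,0],[0,0,0,0,0,0]]}}

```text
t: 6.7
eef_pos: [0.4839, 0.0271, 0.1903]
ee_rot: [3.141, -0.001, -2.355]
force: [0.8, 0.4, -1.8]
width: 0.0476
```

Run:
```python
from h import *
im,d=arm.grab_frame("side"); cv2.imwrite("pics/s1.png",im[:,:,::-1]); print(arm.get_state()["eef_pos"],arm.get_state()["force"])
```

```text
[0.48389156 0.02669896 0.19029462] [ 0.93323404  0.14204816 -1.14118766]
```

View pics/s1.png

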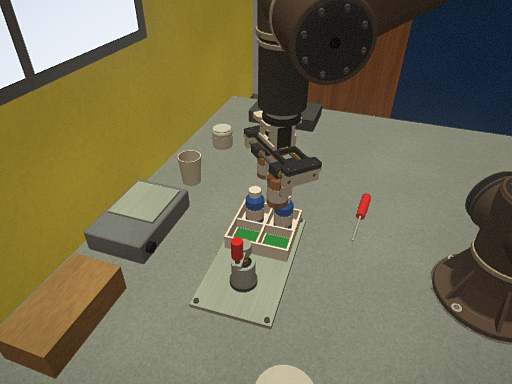

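The bottle hangs upright in the fingers at about (277,190), above the pad of the near cell. Lowering it now.

Emit:
{"fn": "drive_tool", "kwargs": {"targets": [[0,0,-0.7,0,0,0],[0,0,-0.9,0,0,0],[0,0,-0.8,0,0,0],[0,0,-0.5,0,0,0],[0,0,-0.2,0,0,0]]}}

```text
t: 7.38
eef_pos: [0.4834, 0.0258, 0.0654]
ee_rot: [3.141, -0.002, -2.357]
force: [0.7, -0.3, -0.4]
width: 0.0477
```

Emit:
{"fn": "drive_tool", "kwargs": {"targets": [[0,0,-0.06,0,0,0],[0,0,-0.04,0,0,0],[0,0,0,0,0,0]]}}

```text
t: 7.75
eef_pos: [0.4845, 0.0269, 0.0632]
ee_rot: [-3.141, 0.001, -2.356]
force: [-0.0, 0.0, -2.0]
width: 0.0477
```

Emit:
{"fn": "drive_tool", "kwargs": {"targets": [[0,0,-0.04,0,0,0],[0,0,-0.03,0,0,0],[0,0,0,0,0,0]]}}

```text
t: 8.12
eef_pos: [0.4849, 0.027, 0.0617]
ee_rot: [-3.14, 0.002, -2.355]
force: [-5.0, 0.5, 18.3]
width: 0.0476
```

Emit:
{"fn": "drive_tool", "kwargs": {"targets": [[0,0,0.02,0,0,0],[0,0,0,0,0,0]]}}

```text
t: 8.38
eef_pos: [0.4848, 0.027, 0.0617]
ee_rot: [-3.141, 0.001, -2.355]
force: [-2.4, -0.2, 9.4]
width: 0.0472
```

Emit:
{"fn": "drive_tool", "kwargs": {"targets": [[0,0,0,0,0,0],[0,0,0,0,0,0],[0,0,0,0,0,0],[0,0,0,0,0,0]], "claw": 0.9}}

```text
t: 8.88
eef_pos: [0.484, 0.0268, 0.0604]
ee_rot: [3.142, -0.0, -2.356]
force: [-0.1, -0.3, 0.7]
width: 0.0774
```

Emit:
{"fn": "drive_tool", "kwargs": {"targets": [[0,0,0.2,0,0,0],[0,0,0.5,0,0,0],[0,0,0.9,0,0,0],[0,0,0.9,0,0,0],[0.1,-0.4,0.8,0,0,0]]}}

```text
t: 9.5
eef_pos: [0.4882, 0.0111, 0.1947]
ee_rot: [-3.141, 0.001, -2.355]
force: [0.1, 0.2, -0.2]
width: 0.0788
```

Emit:
{"fn": "drive_tool", "kwargs": {"targets": [[0.38,-0.9,0,0,0,0],[0.38,-0.9,0,0,0,0],[0.38,-0.9,0,0,0,0],[0.38,-0.9,0,0,0,0],[0.38,-0.9,-0.3,0,0,0]], "claw": 1}}

```text
t: 10.12
eef_pos: [0.5652, -0.1705, 0.1819]
ee_rot: [-3.14, 0.002, -2.356]
force: [0.5, -0.3, 0.8]
width: 0.0877
```

Emit:
{"fn": "drive_tool", "kwargs": {"targets": [[0.38,-0.9,-0.3,0,0,0],[0.38,-0.9,-0.4,0,0,0],[0.36,-0.67,-0.3,0,0,0],[0,-0.3,0,0,0,0],[0,0,0,0,0,0]]}}

```text
t: 10.75
eef_pos: [0.6085, -0.2805, 0.1408]
ee_rot: [3.141, -0.0, -2.357]
force: [-0.3, -0.3, 0.3]
width: 0.0875
```

Run:
```python
from h import *
im,d=arm.grab_frame("side"); cv2.imwrite("pics/s2.png",im[:,:,::-1]); P=cloud("side",d).reshape(-1,3)
s=arm.get_state();print(s["eef_pos"],s["force"],s["q"])
for x,y in (((.45,.52),(0.0,.06)),((.45,.52),(-.1,0)),((.52,.6),(-.1,0))):
    q=P[(P[:,0]>x[0])&(P[:,0]<x[1])&(P[:,1]>y[0])&(P[:,1]<y[1])&(P[:,2]>.1)&(P[:,2]<.13)]
    print(len(q),(q.min(0)+q.max(0))/2,q.max(0))
```

```text
[ 0.60869554 -0.27988884  0.1411704 ] [-0.08261841  0.39016841 -0.18332586] [-1.40658069e-01  4.10284832e-01 -1.11955753e-01 -3.43671338e-05
 -1.04812746e+00 -6.44881455e-01]
180 [0.48219684 0.0289667  0.11074412] [0.4978871  0.04547375 0.12144911]
138 [ 0.48435643 -0.04632366  0.10880297] [ 0.49996327 -0.03062947  0.11758269]
134 [ 0.56037081 -0.04528101  0.10885519] [ 0.57591578 -0.02847094  0.11752152]
```

View pics/s2.png

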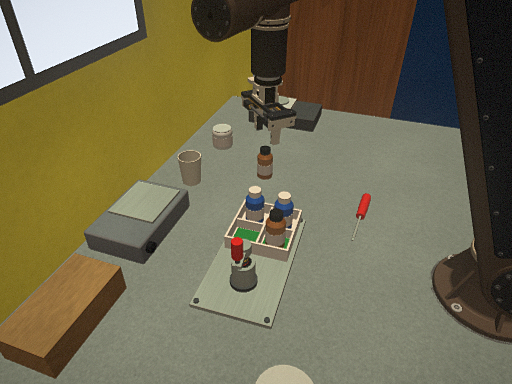

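The first bottle stands upright in its cell at (276,229), and the blue bottles haven't moved. Now the second, at (265,163).

Emit:
{"fn": "drive_tool", "kwargs": {"targets": [[0,0,-0.6,0,0,0],[0,0,-0.6,0,0,0],[0,0,-0.6,0,0,0],[0,0,-0.5,0,0,0],[0,0,-0.2,0,0,0]]}}

```text
t: 11.42
eef_pos: [0.6086, -0.2788, 0.0405]
ee_rot: [3.141, -0.0, -2.355]
force: [0.5, -0.1, 0.3]
width: 0.0877
```

Emit:
{"fn": "drive_tool", "kwargs": {"targets": [[0,0,0,0,0,0],[0,0,0,0,0,0],[0,0,0,0,0,0],[0,0,0,0,0,0],[0,0,0,0,0,0]], "claw": 0}}

```text
t: 12.05
eef_pos: [0.6093, -0.2802, 0.041]
ee_rot: [-3.141, 0.0, -2.356]
force: [0.6, 0.2, 1.6]
width: 0.0472
```

Emit:
{"fn": "drive_tool", "kwargs": {"targets": [[0,0,0,0,0,0],[0,0,0,0,0,0],[0,0,0,0,0,0]]}}

```text
t: 12.42
eef_pos: [0.6093, -0.2801, 0.041]
ee_rot: [-3.141, 0.0, -2.356]
force: [-0.1, -0.0, 4.8]
width: 0.0476
```

Emit:
{"fn": "drive_tool", "kwargs": {"targets": [[0,0,0.4,0,0,0],[0,0,0.75,0,0,0],[0,0,0.9,0,0,0],[0,0,0.9,0,0,0],[0,0.4,0.8,0,0,0]]}}

```text
t: 13.05
eef_pos: [0.6083, -0.2643, 0.1922]
ee_rot: [3.141, -0.0, -2.357]
force: [-0.4, 0.6, -1.9]
width: 0.0472
```

Emit:
{"fn": "drive_tool", "kwargs": {"targets": [[-0.2,0.8,0,0,0,0],[-0.2,0.9,0,0,0,0],[-0.2,0.9,0,0,0,0],[-0.2,0.9,0,0,0,0],[-0.2,0.9,0,0,0,0]]}}

```text
t: 13.68
eef_pos: [0.5679, -0.0868, 0.1909]
ee_rot: [3.141, -0.0, -2.356]
force: [0.3, -0.4, -2.9]
width: 0.0478
```

Emit:
{"fn": "drive_tool", "kwargs": {"targets": [[-0.2,0.9,0,0,0,0],[0,0.9,0,0,0,0],[0,0.7,0,0,0,0],[0,0.4,0,0,0,0],[0,0,0,0,0,0]]}}

```text
t: 14.3
eef_pos: [0.5606, 0.0288, 0.1907]
ee_rot: [3.141, -0.0, -2.355]
force: [-0.6, 0.2, -1.3]
width: 0.0471
```

Emit:
{"fn": "drive_tool", "kwargs": {"targets": [[0,0,0,0,0,0]]}}

```text
t: 14.42
eef_pos: [0.5607, 0.0275, 0.1906]
ee_rot: [3.141, -0.0, -2.356]
force: [-0.0, 0.3, -0.8]
width: 0.0472
```

Emit:
{"fn": "drive_tool", "kwargs": {"targets": [[0,0,-0.7,0,0,0],[0,0,-0.9,0,0,0],[0,0,-0.8,0,0,0],[0,0,-0.5,0,0,0],[0,0,-0.2,0,0,0]]}}

```text
t: 15.05
eef_pos: [0.5602, 0.0269, 0.0653]
ee_rot: [3.141, -0.002, -2.357]
force: [-0.3, -0.8, -1.5]
width: 0.0475
```

Emit:
{"fn": "drive_tool", "kwargs": {"targets": [[0,0,-0.06,0,0,0],[0,0,-0.05,0,0,0],[0,0,-0.02,0,0,0],[0,0,0,0,0,0]]}}

```text
t: 15.55
eef_pos: [0.5613, 0.0282, 0.062]
ee_rot: [-3.141, 0.001, -2.356]
force: [-0.3, 0.0, -0.1]
width: 0.0472
```

Emit:
{"fn": "drive_tool", "kwargs": {"targets": [[0,0,-0.015,0,0,0],[0,0,0,0,0,0]]}}

```text
t: 15.8
eef_pos: [0.5615, 0.0282, 0.0619]
ee_rot: [-3.141, 0.001, -2.355]
force: [-1.6, -0.6, 7.4]
width: 0.0472
```

Emit:
{"fn": "drive_tool", "kwargs": {"targets": [[0,0,0,0,0,0],[0,0,0,0,0,0],[0,0,0,0,0,0],[0,0,0,0,0,0]], "claw": 0.9}}

```text
t: 16.3
eef_pos: [0.5609, 0.028, 0.0607]
ee_rot: [3.142, -0.0, -2.356]
force: [-0.4, 0.6, -0.1]
width: 0.0777
```

Emit:
{"fn": "drive_tool", "kwargs": {"targets": [[0,0,0.2,0,0,0],[0,0,0.6,0,0,0],[0,0,0.95,0,0,0],[0,0,1,0,0,0],[0,0,1,0,0,0]]}}

```text
t: 16.92
eef_pos: [0.5607, 0.0279, 0.2127]
ee_rot: [-3.141, 0.0, -2.356]
force: [0.4, -0.6, 0.0]
width: 0.0788
```

Emit:
{"fn": "drive_tool", "kwargs": {"targets": [[0,0,0.2,0,0,0],[0,-0.8,0,0,0,0],[0,-0.8,0,0,0,0],[0,0,0,0,0,0]]}}

```text
t: 17.42
eef_pos: [0.5603, -0.0376, 0.2183]
ee_rot: [3.141, -0.001, -2.358]
force: [0.2, -0.4, 0.3]
width: 0.0789
```

Run:
```python
from h import *
np.set_printoptions(precision=4,suppress=True)
s=arm.get_state();print(s["t"],s["eef_pos"],s["force"],s["q"])
im,d=arm.grab_frame("side"); cv2.imwrite("pics/s3.png",im[:,:,::-1]); P=cloud("side",d).reshape(-1,3)
im2,d=arm.grab_frame("top"); P2=cloud("top",d).reshape(-1,3)
print([w("side",r["point"]) for r in arm.landmark_of("bottle_a_mid","side")])
for P in (P,P2):
  for x,y,z in (((.45,.52),(0.0,.06),(.1,.13)),((.52,.6),(0.0,.06),(.1,.13)),((.4,.62),(.12,.3),(.168,.19))):
    q=P[(P[:,0]>x[0])&(P[:,0]<x[1])&(P[:,1]>y[0])&(P[:,1]<y[1])&(P[:,2]>z[0])&(P[:,2]<z[1])]
    if len(q): print(len(q),(q.min(0)+q.max(0))/2,q.max(0))
```

```text
17.425 [ 0.5603 -0.0376  0.2183] [ 0.1697 -0.4022  0.2507] [ 0.2815  0.1793 -0.2533 -0.0001 -1.1393 -1.0687]
[array([0.4841, 0.0251, 0.0694])]
182 [0.4825 0.0284 0.1105] [0.4992 0.0445 0.1209]
176 [0.559  0.0295 0.1108] [0.5746 0.0462 0.1214]
110 [0.5101 0.201  0.1729] [0.5209 0.2132 0.1776]
51 [0.4793 0.0322 0.1116] [0.4897 0.0431 0.1231]
```

View pics/s3.png

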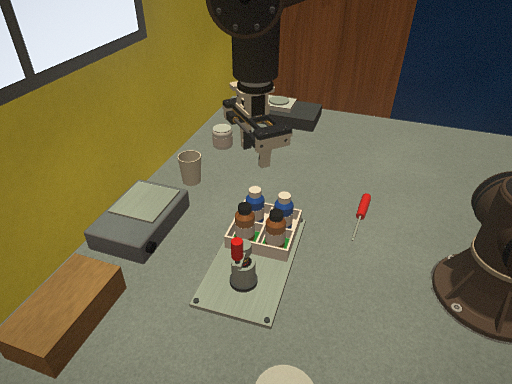

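Both amber bottles stand upright in their cells, at (245,220) and (276,228). The handle is at (237,249), about (0.5125, 0.199) in the world frame. Going to it.

Emit:
{"fn": "drive_tool", "kwargs": {"targets": [[-0.24,0.8,0,0,0,0],[-0.24,0.9,0,0,0,0],[-0.24,0.9,0,0,0,0],[-0.24,0.9,0,0,0,0],[-0.24,0.9,0,0,0,0]], "claw": 1, "newtons": 35}}

```text
t: 18.2
eef_pos: [0.5122, 0.1419, 0.2188]
ee_rot: [3.142, 0.0, -2.355]
force: [0.9, 0.7, 0.6]
width: 0.0873
```

Emit:
{"fn": "drive_tool", "kwargs": {"targets": [[0,0.9,0,0,0,0],[0,0.6,0,0,0,0],[0,0,0,0,0,0],[0,0,0,0,0,0]]}}

```text
t: 18.7
eef_pos: [0.5127, 0.1998, 0.2185]
ee_rot: [3.142, -0.001, -2.356]
force: [-0.5, -0.2, -0.6]
width: 0.0876
```

Emit:
{"fn": "drive_tool", "kwargs": {"targets": [[0,0,-0.3,0,0,0],[0,0,-0.5,0,0,0],[0,0,-0.5,0,0,0],[0,0,-0.4,0,0,0],[0,0,-0.25,0,0,0]]}}

```text
t: 19.32
eef_pos: [0.5127, 0.1994, 0.1396]
ee_rot: [3.141, -0.001, -2.357]
force: [-0.7, -0.9, -1.1]
width: 0.0878
```

Emit:
{"fn": "drive_tool", "kwargs": {"targets": [[0,0,0,0,0,0],[0,0,0,0,0,0]]}}

```text
t: 19.58
eef_pos: [0.5133, 0.2002, 0.1413]
ee_rot: [-3.141, 0.001, -2.356]
force: [-0.1, 0.3, 0.1]
width: 0.0876
```

Emit:
{"fn": "drive_tool", "kwargs": {"targets": [[0,0,0,0,0,0],[0,0,0,0,0,0],[0,0,0,0,0,0],[0,0,0,0,0,0],[0,0,0,0,0,0]], "claw": 0, "newtons": 35}}

```text
t: 20.2
eef_pos: [0.5129, 0.2, 0.1408]
ee_rot: [3.142, -0.0, -2.356]
force: [-0.6, 0.0, -0.5]
width: 0.0432
```

Emit:
{"fn": "drive_tool", "kwargs": {"targets": [[0,0,0,0,0,0],[0,0,0,0,0,0],[0,0,0,0,0,0],[0,0,0,0,0,0],[0,0,0,0,0,0]]}}

```text
t: 20.82
eef_pos: [0.5129, 0.2, 0.1408]
ee_rot: [-3.142, 0.0, -2.356]
force: [1.2, -0.1, -0.4]
width: 0.0236
```

Emit:
{"fn": "drive_tool", "kwargs": {"targets": [[0,0,0,0,0,0],[0,0,0,0,0,0]]}}

```text
t: 21.08
eef_pos: [0.5129, 0.2, 0.1408]
ee_rot: [-3.142, 0.0, -2.356]
force: [0.9, 0.3, -0.1]
width: 0.0236
```

Emit:
{"fn": "drive_tool", "kwargs": {"targets": [[0,0,0,0,0,0]]}}

```text
t: 21.2
eef_pos: [0.5129, 0.2, 0.1408]
ee_rot: [-3.142, 0.0, -2.356]
force: [0.4, 0.1, -0.2]
width: 0.023
```

```bash
cat >> h.py <<'E'
def meas(n=5):
    F=[]
    for _ in range(n): im,d=arm.grab_frame("side"); F.append(arm.get_state()["force"])
    s=arm.get_state(); print(round(s["t"],2),s["eef_pos"].round(4),"F",np.mean(F,0).round(2),"w",round(s["width"],4)); return im,d
E
python3 - <<'E'
from h import *
meas()
c=np.array([.518,.1555]); p0=np.array([.5129,.2]); r=p0-c; print(np.hypot(*r))
a=np.arctan2(r[1],r[0])+np.arange(0,5.6,.1); p=c+np.hypot(*r)*np.c_[np.cos(a),np.sin(a)]; D=np.diff(p,axis=0)/.04
for i in range(0,len(D)-3,4): print(i//4,[[round(x,3),round(y,3),0,0,0,0] for x,y in D[i:i+4]])
E
```

```text
21.45 [0.5129 0.2    0.1408] F [ 0.28 -0.06 -0.02] w 0.0238
0.04479129379689764
0 [[np.float64(-0.11), np.float64(-0.018), 0, 0, 0, 0], [np.float64(-0.108), np.float64(-0.029), 0, 0, 0, 0], [np.float64(-0.105), np.float64(-0.04), 0, 0, 0, 0], [np.float64(-0.1), np.float64(-0.05), 0, 0, 0, 0]]
1 [[np.float64(-0.095), np.float64(-0.06), 0, 0, 0, 0], [np.float64(-0.088), np.float64(-0.069), 0, 0, 0, 0], [np.float64(-0.081), np.float64(-0.077), 0, 0, 0, 0], [np.float64(-0.073), np.float64(-0.085), 0, 0, 0, 0]]
2 [[np.float64(-0.064), np.float64(-0.092), 0, 0, 0, 0], [np.float64(-0.054), np.float64(-0.098), 0, 0, 0, 0], [np.float64(-0.044), np.float64(-0.103), 0, 0, 0, 0], [np.float64(-0.034), np.float64(-0.107), 0, 0, 0, 0]]
3 [[np.float64(-0.023), np.float64(-0.11), 0, 0, 0, 0], [np.float64(-0.012), np.float64(-0.111), 0, 0, 0, 0], [np.float64(-0.001), np.float64(-0.112), 0, 0, 0, 0], [np.float64(0.01), np.float64(-0.111), 0, 0, 0, 0]]
4 [[np.float64(0.022), np.float64(-0.11), 0, 0, 0, 0], [np.float64(0.032), np.float64(-0.107), 0, 0, 0, 0], [np.float64(0.043), np.float64(-0.103), 0, 0,
[... 1063 characters left out ...]
0, 0], [np.float64(0.068), np.float64(0.089), 0, 0, 0, 0]]
10 [[np.float64(0.058), np.float64(0.096), 0, 0, 0, 0], [np.float64(0.049), np.float64(0.101), 0, 0, 0, 0], [np.float64(0.038), np.float64(0.105), 0, 0, 0, 0], [np.float64(0.028), np.float64(0.108), 0, 0, 0, 0]]
11 [[np.float64(0.017), np.float64(0.111), 0, 0, 0, 0], [np.float64(0.005), np.float64(0.112), 0, 0, 0, 0], [np.float64(-0.006), np.float64(0.112), 0, 0, 0, 0], [np.float64(-0.017), np.float64(0.111), 0, 0, 0, 0]]
12 [[np.float64(-0.028), np.float64(0.108), 0, 0, 0, 0], [np.float64(-0.039), np.float64(0.105), 0, 0, 0, 0], [np.float64(-0.049), np.float64(0.101), 0, 0, 0, 0], [np.float64(-0.059), np.float64(0.095), 0, 0, 0, 0]]
```

Emit:
{"fn": "drive_tool", "kwargs": {"targets": [[-0.11,-0.018,0,0,0,0],[-0.108,-0.029,0,0,0,0],[-0.105,-0.04,0,0,0,0],[-0.1,-0.05,0,0,0,0]]}}

```text
t: 21.95
eef_pos: [0.4958, 0.1945, 0.141]
ee_rot: [-3.141, 0.001, -2.356]
force: [3.0, -0.5, 0.3]
width: 0.0236
```

```bash
python3 -c "from h import *; meas()"
```

```text
22.2 [0.4953 0.194  0.1405] F [-0.03 -1.93 -0.02] w 0.0232
```

Emit:
{"fn": "drive_tool", "kwargs": {"targets": [[-0.095,-0.06,0,0,0,0],[-0.088,-0.069,0,0,0,0],[-0.081,-0.077,0,0,0,0],[-0.073,-0.085,0,0,0,0]]}}

```text
t: 22.7
eef_pos: [0.4824, 0.1829, 0.1409]
ee_rot: [3.142, 0.001, -2.356]
force: [3.9, 1.0, 0.0]
width: 0.0238
```

```bash
python3 -c "from h import *; meas()"
```

```text
22.95 [0.482  0.1824 0.1405] F [ 1.04 -1.08 -0.05] w 0.0233
```

Emit:
{"fn": "drive_tool", "kwargs": {"targets": [[-0.064,-0.092,0,0,0,0],[-0.054,-0.098,0,0,0,0],[-0.044,-0.103,0,0,0,0],[-0.034,-0.107,0,0,0,0]]}}

```text
t: 23.45
eef_pos: [0.4746, 0.1669, 0.1409]
ee_rot: [3.141, 0.001, -2.356]
force: [3.2, 2.1, 0.9]
width: 0.0228
```

```bash
python3 -c "from h import *; im,d=meas(); cv2.imwrite('pics/s4.png',cv2.resize(im[200:330,160:330,::-1],None,fx=4,fy=4))"
```

```text
23.7 [0.4743 0.1663 0.1406] F [ 1.58 -1.26  0.24] w 0.0229
```

Emit:
{"fn": "drive_tool", "kwargs": {"targets": [[-0.023,-0.11,0,0,0,0],[-0.012,-0.111,0,0,0,0],[-0.001,-0.112,0,0,0,0],[0.01,-0.111,0,0,0,0]]}}

```text
t: 24.2
eef_pos: [0.4736, 0.149, 0.1408]
ee_rot: [3.141, 0.0, -2.356]
force: [0.2, 3.5, -0.3]
width: 0.0235
```

```bash
python3 -c "from h import *; meas()"
```

```text
24.45 [0.4735 0.1486 0.1407] F [ 1.85 -0.67  0.44] w 0.0237
```

View pics/s4.png

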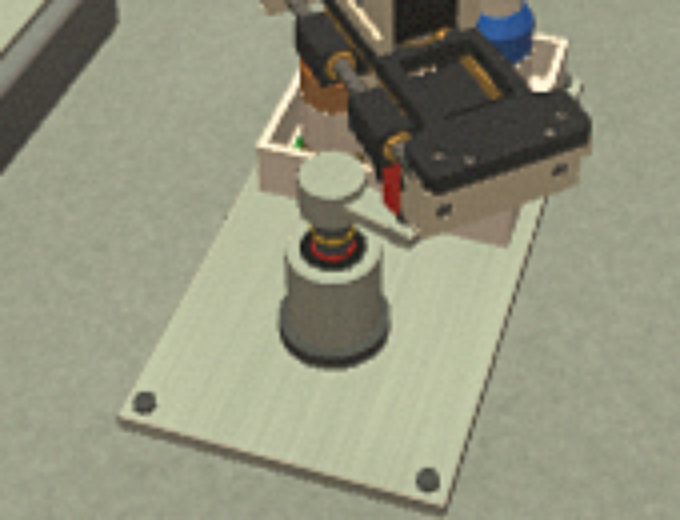

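The crop shows the crank arm following, with the red handle between the fingers. The screw head, at about (333,175) in the crop, is in plain view, so I can measure its height from depth as a second check on the drop.

```bash
cat >> h.py <<'E'
def m2(n=5):
    im,d=meas(n); P=cloud("side",d).reshape(-1,3)
    q=P[(np.hypot(P[:,0]-.516,P[:,1]-.157)<.009)&(P[:,2]>.095)&(P[:,2]<.15)]
    print("head",len(q),np.percentile(q[:,2],[50,80]).round(4) if len(q) else "")
    return im
E
python3 -c "
from h import *; im=m2(1)"
```

```text
24.5 [0.4735 0.1487 0.1407] F [ 1.88 -1.58 -0.26] w 0.0234
head 44 [0.1281 0.129 ]
```

Emit:
{"fn": "drive_tool", "kwargs": {"targets": [[0.022,-0.11,0,0,0,0],[0.032,-0.107,0,0,0,0],[0.043,-0.103,0,0,0,0],[0.053,-0.099,0,0,0,0]]}}

```text
t: 25.0
eef_pos: [0.4795, 0.1321, 0.1407]
ee_rot: [3.141, -0.0, -2.356]
force: [-0.5, 2.9, 1.2]
width: 0.0233
```

```bash
python3 -c "from h import *; m2()"
```

```text
25.25 [0.4797 0.1319 0.1408] F [ 0.77 -0.67  0.94] w 0.0232
head 46 [0.1286 0.1292]
```

Emit:
{"fn": "drive_tool", "kwargs": {"targets": [[0.063,-0.093,0,0,0,0],[0.072,-0.086,0,0,0,0],[0.08,-0.079,0,0,0,0],[0.087,-0.07,0,0,0,0]]}}

```text
t: 25.75
eef_pos: [0.4916, 0.1189, 0.1406]
ee_rot: [3.141, -0.001, -2.356]
force: [-2.6, 2.0, 0.8]
width: 0.0233
```

```bash
python3 -c "from h import *; m2()"
```

```text
26.0 [0.4919 0.1189 0.1408] F [ 0.47 -1.47  0.92] w 0.0234
head 44 [0.1295 0.1302]
```

The force and the head height are both rising slowly, as the thread should make them. Continuing backward.

Emit:
{"fn": "drive_tool", "kwargs": {"targets": [[0.094,-0.061,0,0,0,0],[0.099,-0.051,0,0,0,0],[0.104,-0.041,0,0,0,0],[0.108,-0.031,0,0,0,0]]}}

```text
t: 26.5
eef_pos: [0.5084, 0.1116, 0.1408]
ee_rot: [-3.141, -0.0, -2.356]
force: [-0.2, -1.8, 1.3]
width: 0.0233
```

```bash
python3 -c "from h import *; m2()"
```

```text
26.75 [0.5093 0.1115 0.1413] F [ 3.7  -4.79  0.64] w 0.0236
head 43 [0.1266 0.1275]
```

Emit:
{"fn": "drive_tool", "kwargs": {"targets": [[0.11,-0.02,0,0,0,0],[0.112,-0.009,0,0,0,0],[0.112,0.003,0,0,0,0],[0.111,0.014,0,0,0,0]]}}

```text
t: 27.25
eef_pos: [0.5256, 0.1112, 0.1404]
ee_rot: [3.141, -0.001, -2.356]
force: [-2.1, -1.5, -0.7]
width: 0.0233
```

```bash
python3 -c "from h import *; m2()"
```

```text
27.5 [0.5263 0.1116 0.141 ] F [ 1.32 -1.94 -0.94] w 0.0231
head 40 [0.119  0.1198]
```

The drop shows up in both checks: Fz went from +0.9 to −0.9 N and the head sank about 10–11 mm. I'll go slightly further back to be sure the drop is complete.

Emit:
{"fn": "drive_tool", "kwargs": {"targets": [[0.109,0.025,0,0,0,0],[0.106,0.035,0,0,0,0],[0,0,0,0,0,0]]}}

```text
t: 27.88
eef_pos: [0.5352, 0.1142, 0.1409]
ee_rot: [-3.141, 0.001, -2.356]
force: [1.5, -2.3, -1.7]
width: 0.0235
```

```bash
python3 -c "
from h import *; m2(8)
c=np.array([.518,.1555]); p=arm.get_state()['eef_pos'][:2]-c; print('r,phi',np.hypot(*p),np.arctan2(p[1],p[0]))
a=np.arctan2(.0445,-.0051)+3.4-np.arange(0,6.7,.1); q=c+.04479*np.c_[np.cos(a),np.sin(a)]; D=np.diff(q,axis=0)/.04
print('last cmd',q[0])
for i in range(0,65,5): print(i//5,[[float(round(x,3)),float(round(y,3)),0,0,0,0] for x,y in D[i:i+5]])
"
```

```text
28.27 [0.5347 0.114  0.141 ] F [ 2.18 -2.37 -1.  ] w 0.0234
head 41 [0.1194 0.1204]
r,phi 0.044699094683945305 -1.1889322394830035
last cmd [0.53430178 0.11378195]
0 [[-0.106, -0.035, 0, 0, 0, 0], [-0.109, -0.025, 0, 0, 0, 0], [-0.111, -0.014, 0, 0, 0, 0], [-0.112, -0.003, 0, 0, 0, 0], [-0.112, 0.009, 0, 0, 0, 0]]
1 [[-0.11, 0.02, 0, 0, 0, 0], [-0.108, 0.031, 0, 0, 0, 0], [-0.104, 0.041, 0, 0, 0, 0], [-0.099, 0.051, 0, 0, 0, 0], [-0.094, 0.061, 0, 0, 0, 0]]
2 [[-0.087, 0.07, 0, 0, 0, 0], [-0.08, 0.079, 0, 0, 0, 0], [-0.072, 0.086, 0, 0, 0, 0], [-0.063, 0.093, 0, 0, 0, 0], [-0.053, 0.099, 0, 0, 0, 0]]
3 [[-0.043, 0.103, 0, 0, 0, 0], [-0.032, 0.107, 0, 0, 0, 0], [-0.022, 0.11, 0, 0, 0, 0], [-0.01, 0.111, 0, 0, 0, 0], [0.001, 0.112, 0, 0, 0, 0]]
4 [[0.012, 0.111, 0, 0, 0, 0], [0.023, 0.11, 0, 0, 0, 0], [0.034, 0.107, 0, 0, 0, 0], [0.044, 0.103, 0, 0, 0, 0], [0.054, 0.098, 0, 0, 0, 0]]
5 [[0.064, 0.092, 0, 0, 0, 0], [0.073, 0.085, 0, 0, 0, 0], [0.081, 0.077, 0, 0, 0, 0], [0.088, 0.069, 0, 0, 0, 0], [0.095, 0.06, 0, 0, 0, 0]]
6 [[0.1, 0.05, 0, 0, 0, 0], [0.105, 0.04, 0, 0, 0, 0], [0.108, 
[... 270 characters left out ...]
0, 0, 0, 0], [0.083, -0.075, 0, 0, 0, 0], [0.075, -0.083, 0, 0, 0, 0], [0.066, -0.09, 0, 0, 0, 0]]
9 [[0.057, -0.096, 0, 0, 0, 0], [0.047, -0.102, 0, 0, 0, 0], [0.037, -0.106, 0, 0, 0, 0], [0.026, -0.109, 0, 0, 0, 0], [0.015, -0.111, 0, 0, 0, 0]]
10 [[0.004, -0.112, 0, 0, 0, 0], [-0.007, -0.112, 0, 0, 0, 0], [-0.018, -0.11, 0, 0, 0, 0], [-0.029, -0.108, 0, 0, 0, 0], [-0.04, -0.105, 0, 0, 0, 0]]
11 [[-0.05, -0.1, 0, 0, 0, 0], [-0.06, -0.095, 0, 0, 0, 0], [-0.069, -0.088, 0, 0, 0, 0], [-0.078, -0.081, 0, 0, 0, 0], [-0.085, -0.073, 0, 0, 0, 0]]
12 [[-0.092, -0.064, 0, 0, 0, 0], [-0.098, -0.054, 0, 0, 0, 0], [-0.103, -0.044, 0, 0, 0, 0], [-0.107, -0.034, 0, 0, 0, 0], [-0.11, -0.023, 0, 0, 0, 0]]
```

The drop is complete: the head has risen 0.5 mm again. Now forward (clockwise), about 6.5 rad.

Emit:
{"fn": "drive_tool", "kwargs": {"targets": [[-0.106,-0.035,0,0,0,0],[-0.109,-0.025,0,0,0,0],[-0.111,-0.014,0,0,0,0],[-0.112,-0.003,0,0,0,0],[-0.112,0.009,0,0,0,0]]}}

```text
t: 28.9
eef_pos: [0.5118, 0.1111, 0.1407]
ee_rot: [3.141, -0.0, -2.356]
force: [0.7, -0.8, -1.3]
width: 0.0235
```

Emit:
{"fn": "drive_tool", "kwargs": {"targets": [[-0.11,0.02,0,0,0,0],[-0.108,0.031,0,0,0,0],[-0.104,0.041,0,0,0,0],[-0.099,0.051,0,0,0,0],[-0.094,0.061,0,0,0,0]]}}

```text
t: 29.52
eef_pos: [0.4913, 0.1194, 0.1407]
ee_rot: [3.141, -0.0, -2.356]
force: [0.4, -1.1, -1.2]
width: 0.0232
```

```bash
python3 -c "from h import *; m2(4)"
```

```text
29.73 [0.4912 0.1195 0.1406] F [-1.37  0.12 -1.01] w 0.0235
head 41 [0.1172 0.1179]
```

Emit:
{"fn": "drive_tool", "kwargs": {"targets": [[-0.087,0.07,0,0,0,0],[-0.08,0.079,0,0,0,0],[-0.072,0.086,0,0,0,0],[-0.063,0.093,0,0,0,0],[-0.053,0.099,0,0,0,0]]}}

```text
t: 30.35
eef_pos: [0.4774, 0.1367, 0.1408]
ee_rot: [-3.142, 0.0, -2.356]
force: [1.8, -1.5, -1.4]
width: 0.0232
```

Emit:
{"fn": "drive_tool", "kwargs": {"targets": [[-0.043,0.103,0,0,0,0],[-0.032,0.107,0,0,0,0],[-0.022,0.11,0,0,0,0],[-0.01,0.111,0,0,0,0],[0.001,0.112,0,0,0,0]]}}

```text
t: 30.98
eef_pos: [0.4733, 0.1583, 0.1408]
ee_rot: [-3.142, -0.0, -2.356]
force: [1.7, -1.3, -0.2]
width: 0.0236
```

```bash
python3 -c "from h import *; m2(4)"
```

```text
31.18 [0.4734 0.1586 0.1408] F [ 0.36  1.05 -1.45] w 0.0232
head 41 [0.116  0.1165]
```

Emit:
{"fn": "drive_tool", "kwargs": {"targets": [[0.012,0.111,0,0,0,0],[0.023,0.11,0,0,0,0],[0.034,0.107,0,0,0,0],[0.044,0.103,0,0,0,0],[0.054,0.098,0,0,0,0]]}}

```text
t: 31.8
eef_pos: [0.4799, 0.1794, 0.1407]
ee_rot: [-3.142, -0.0, -2.356]
force: [1.8, -2.0, -0.8]
width: 0.0234
```

Emit:
{"fn": "drive_tool", "kwargs": {"targets": [[0.064,0.092,0,0,0,0],[0.073,0.085,0,0,0,0],[0.081,0.077,0,0,0,0],[0.088,0.069,0,0,0,0],[0.095,0.06,0,0,0,0]]}}

```text
t: 32.42
eef_pos: [0.4961, 0.1947, 0.1407]
ee_rot: [3.141, -0.0, -2.356]
force: [-0.5, -2.0, -1.7]
width: 0.0232
```

Emit:
{"fn": "drive_tool", "kwargs": {"targets": [[0.1,0.05,0,0,0,0],[0.105,0.04,0,0,0,0],[0.108,0.029,0,0,0,0],[0.11,0.018,0,0,0,0],[0.112,0.007,0,0,0,0]]}}

```text
t: 33.05
eef_pos: [0.5176, 0.2004, 0.1407]
ee_rot: [3.141, -0.0, -2.356]
force: [-2.3, -2.0, -1.9]
width: 0.0235
```

Emit:
{"fn": "drive_tool", "kwargs": {"targets": [[0.112,-0.004,0,0,0,0],[0.111,-0.015,0,0,0,0],[0.109,-0.026,0,0,0,0],[0.106,-0.037,0,0,0,0],[0.101,-0.047,0,0,0,0]]}}

```text
t: 33.67
eef_pos: [0.5393, 0.1952, 0.1408]
ee_rot: [3.142, 0.0, -2.356]
force: [-0.7, -1.2, -2.1]
width: 0.0237
```

```bash
python3 -c "from h import *; m2(4)"
```

```text
33.88 [0.5395 0.1951 0.141 ] F [ 0.18 -0.94 -2.01] w 0.0232
head 0
```

Head hidden by the gripper now; the force trend still fits. Continuing to the end of the turn.

Emit:
{"fn": "drive_tool", "kwargs": {"targets": [[0.096,-0.057,0,0,0,0],[0.09,-0.066,0,0,0,0],[0.083,-0.075,0,0,0,0],[0.075,-0.083,0,0,0,0],[0.066,-0.09,0,0,0,0]]}}

```text
t: 34.5
eef_pos: [0.5556, 0.1802, 0.1408]
ee_rot: [3.142, 0.0, -2.356]
force: [-1.4, 1.6, -2.0]
width: 0.0234
```

Emit:
{"fn": "drive_tool", "kwargs": {"targets": [[0.057,-0.096,0,0,0,0],[0.047,-0.102,0,0,0,0],[0.037,-0.106,0,0,0,0],[0.026,-0.109,0,0,0,0],[0.015,-0.111,0,0,0,0]]}}

```text
t: 35.12
eef_pos: [0.5629, 0.1591, 0.1409]
ee_rot: [-3.141, 0.0, -2.356]
force: [0.4, 1.4, -2.2]
width: 0.0236
```

Emit:
{"fn": "drive_tool", "kwargs": {"targets": [[0.004,-0.112,0,0,0,0],[-0.007,-0.112,0,0,0,0],[-0.018,-0.11,0,0,0,0],[-0.029,-0.108,0,0,0,0],[-0.04,-0.105,0,0,0,0]]}}

```text
t: 35.75
eef_pos: [0.5591, 0.1371, 0.1408]
ee_rot: [-3.141, 0.0, -2.356]
force: [1.7, 1.3, -2.6]
width: 0.0232
```

Emit:
{"fn": "drive_tool", "kwargs": {"targets": [[-0.05,-0.1,0,0,0,0],[-0.06,-0.095,0,0,0,0],[-0.069,-0.088,0,0,0,0],[-0.078,-0.081,0,0,0,0],[-0.085,-0.073,0,0,0,0]]}}

```text
t: 36.38
eef_pos: [0.5451, 0.1196, 0.1407]
ee_rot: [-3.142, -0.0, -2.356]
force: [3.0, -1.4, -2.8]
width: 0.0232
```

Emit:
{"fn": "drive_tool", "kwargs": {"targets": [[-0.092,-0.064,0,0,0,0],[-0.098,-0.054,0,0,0,0],[-0.103,-0.044,0,0,0,0],[-0.107,-0.034,0,0,0,0],[-0.11,-0.023,0,0,0,0]]}}

```text
t: 37.0
eef_pos: [0.5244, 0.1111, 0.1407]
ee_rot: [3.141, -0.0, -2.356]
force: [1.4, -0.5, -1.9]
width: 0.0236
```

```bash
python3 -c "from h import *; im=m2(8); cv2.imwrite('pics/s5.png',cv2.resize(im[180:330,160:330,::-1],None,fx=4,fy=4))"
```

```text
37.4 [0.5245 0.111  0.1405] F [-0.97 -1.68 -2.66] w 0.0233
head 42 [0.107  0.1078]
```

View pics/s5.png

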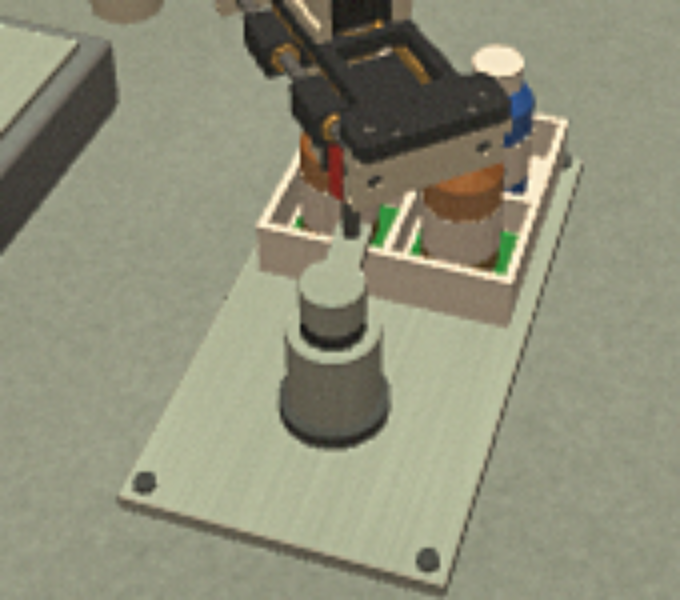

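The head has dropped to 0.1078 m, a lift of about 23–24 mm against the 20.5–27.7 mm window. In the crop the handle at (337,172) is still between the fingers, and both amber bottles are upright in the cells. Letting it settle, then handing in.

Emit:
{"fn": "drive_tool", "kwargs": {"targets": [[0,0,0,0,0,0],[0,0,0,0,0,0],[0,0,0,0,0,0]]}}

```text
t: 37.78
eef_pos: [0.5249, 0.1112, 0.1407]
ee_rot: [3.142, -0.0, -2.356]
force: [-0.7, -2.6, -3.2]
width: 0.0233
```

```bash
python3 -c "
from h import *; m2(2); print(arm.job_done())"
```

```text
37.88 [0.5249 0.1111 0.1407] F [-1.43 -2.08 -3.  ] w 0.0236
head 43 [0.1071 0.1077]
the job is handed in; nothing more can be done
None
```

The job is handed in at 37.9 s of the 72 s allowed. No verdict was reported, so what follows is from my own measurements.

- **Bottles:** Both amber bottles were set down at pad contact and released, one in each green-padded cell. The side camera put each cap within about 4 mm of its pad centre, and the last picture showed both upright. The blue bottles showed no visible shift.
- **Thread drop:** I turned the crank backward about 3.4 rad and met the drop at roughly 2.8–3 rad. The vertical force fell by about 1.9 N, against 1.8 N expected. The screw head fell about 10–11 mm in the camera depth, then rose 0.5 mm as I went slightly past it.
- **Forward turn:** I then turned about 6.5 rad forward, ending roughly one turn past the drop. The head height gives a lift of about 23–24 mm, inside the 20.5–27.7 mm window. The vertical force of −3 N fits this.
- **Grip:** The fingers still held the red handle at the end, with 35 N commanded and a 23.5 mm opening.

Two readings did not line up cleanly. Just before the drop completed, one reading showed a partial fall of about 3 mm with raised sideways force. Around the middle of the forward turn, the gripper hid the screw head from the side camera, so I relied on force alone there. Neither was contradicted by later readings.

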